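Change over the light module in the sprung work holder

TASK

The module in the work holder is finished and the last bare one is still in the full tray: swap the two, so that the bare module is clamped level in the holder with its foot under the steel keeper of the fixed jaw, and the finished one lies flat in the tray nest that the bare one left, both board side up. Ease the modules in and out against the sprung jaw by feel, without wrenching them against the keeper or dropping them, and leave the packed modules and everything else on the bench where they are.

Things in the scene. Friction and masses are not known exactly. Their poses are not given: they have to be found in the camera images.
- finished: Aluminium light module, 260 g: finned body 96 (x) x 44 (y) x 24 mm high, gripped across the 44; a foot 10 long x 36 wide x 6 mm thick at each end of the underside, 116 mm overall; same either way round. Origin: centre of the underside, z up, fittings to 6 mm above the body. The FINISHED one, clamped in the holder at first: white board, four yellow lenses, red ends
- bare: Aluminium light module, 260 g: finned body 96 (x) x 44 (y) x 24 mm high, gripped across the 44; a foot 10 long x 36 wide x 6 mm thick at each end of the underside, 116 mm overall; same either way round. Origin: centre of the underside, z up, fittings to 6 mm above the body. The BARE one, in a tray nest at first: green board, copper pads, no lenses
- packed1: Aluminium light module, 260 g: finned body 96 (x) x 44 (y) x 24 mm high, gripped across the 44; a foot 10 long x 36 wide x 6 mm thick at each end of the underside, 116 mm overall; same either way round. Origin: centre of the underside, z up, fittings to 6 mm above the body. Packed in the tray: white board, yellow lenses; stays there
- packed2: Aluminium light module, 260 g: finned body 96 (x) x 44 (y) x 24 mm high, gripped across the 44; a foot 10 long x 36 wide x 6 mm thick at each end of the underside, 116 mm overall; same either way round. Origin: centre of the underside, z up, fittings to 6 mm above the body. Packed in the tray: white board, yellow lenses; stays there
- holder: Work holder screwed to the bench: aluminium bed 204 x 40 mm, top 20 mm above the bench, cross feet 92 mm wide near its ends. Origin on the bench under the seat's middle; x along the bed from the fixed blue jaw to the sprung orange jaw, z up. A module lies along x; jaws stand only at its ends, its sides are free for fingers. Behind the sprung jaw a spring housing, x = 92 to 106, z to 56 mm
- seat (a point): Middle of the holder's seat, 38 mm above the bench, level with the two black rest pads (x = -41 and +41 mm); a clamped module's origin lies here; axes as the holder's. A module goes in or out by pushing its end against the sprung jaw until its other foot is clear of the keeper (the fixed jaw's lip), then lowering or lifting it while pushed, and easing it back under the keeper
- keeper: Steel keeper plate, 44 mm wide, screwed on top of the fixed blue jaw as its lip; axes as the holder's; origin: middle of its free edge's underside, at x = -51.5 mm of the holder and 9 mm above the seat. It reaches 6.5 mm over the foot of a clamped module, which stands against the jaw's face at x = -58 mm; lifted so, it jams askew. Top 13 mm above the seat
- spring (a point): Point on the holder at x = +58 mm, 26 mm above the seat: where the top of the sprung jaw's upright face is while a module is clamped (fixed point, does not move with the jaw). Jaw 44 mm wide, no lip. Empty, it comes forward to x = +52 mm; pushed, it stops hard at +69 mm, felt as a sharp rise. Spring about 3 N empty, 5 N clamping, 8 N at the stop; its face drags on the module's end
- tray: Blue kitting tray fixed to the bench, 150 (x) x 270 (y) mm, rim 12 mm high, floor 4 mm; three nests side by side along y, 76 mm apart; origin under its centre, z up. Each nest has ribs 8 mm above the floor round the feet only, with 5 mm of play each way; 32 mm between neighbouring modules. The bench between tray and holder, nearest the robot, is bare: room to park a module
- nest0 (a point): the tray's nest at its +y end. Point at floor level in the middle of the nest, 4 mm above the bench; x along the nest (a module's length), y across, z up
- nest1 (a point): the tray's middle nest. Point at floor level in the middle of the nest, 4 mm above the bench; x along the nest (a module's length), y across, z up
- nest2 (a point): the tray's nest at its -y end. Point at floor level in the middle of the nest, 4 mm above the bench; x along the nest (a module's length), y across, z up
- solder_reel: solder reel with orange flanges, standing on one flange, diameter 56, 52 mm high; origin centre of underside; bystander
- flux_tin: round yellow tin, diameter 72, 20 mm high; origin centre of underside; bystander
- jar: white jar, diameter 60, 75 mm high; origin centre of underside; bystander
- cups: stack of paper cups, diameter up to 75, 101 mm high; origin centre of underside; bystander
- brush: small wooden-handled bench brush lying along its x, 170 mm long; bystander

How it is judged:
By the outcome, as a careful person would: the job done as asked, in the order asked, and still so for the second after the job is handed in, with the robot touching nothing.
It also fails if it takes over 64 s, if anything falls off the work surface, if the arm or the gripper's body presses on something with over 40 N, if the wrist force passes 120 N, or if a joint passes its speed limit or range.

ROBOT

A 7-joint arm with a two-finger parallel gripper is mounted at the origin on the work surface. World frame = base frame: x ahead of the robot, y to its left, z up, the work surface at z = 0. Lengths are in m, angles in rad, forces in N, time in s.
With the tool pointing down it reaches from about 0.35 to 0.9 m from the base axis. Payload 7.2 kg.
Tool frame: the origin (TCP) lies midway between the tips of the shut fingers; the grasp point (between the pads) lies behind it (bot.tcp_to_grasp is the z of the grasp point in the tool frame, in m); z points along the fingers, y is the line along which they close (so a half turn about z gives the same grasp; the last joint's range is limited). The gripper opens to 88 mm and grips with 3 to 60 N. Pads are 20 mm wide; open, the fingers measure 115 mm over their backs; the gripper's body (75 mm by 178 mm) begins 61 mm behind the grasp point.
Start: joints at [1.112, 0.411, -0.013, 1.596, 0.006, 1.134, -0.082], TCP at [0.238, -0.578, 0.223] pointing down, gripper open.
Joint ranges: [-2.95, 2.95], [-0.29, 1.99], [-1.47, 1.44], [0.14, 2.54], [-1.03, 4.17], [0.13, 1.85], [-2.86, 2.86]. Speed limits (rad/s): [2.39, 2.39, 3.01, 3.01, 3.14, 3.14, 3.14].

INTERFACE

Orientations are given as [roll, pitch, yaw] about the fixed x, y, z axes, in that order (R = Rz(yaw) Ry(pitch) Rx(roll)).
In Python, from bench import bot gives the robot as it stands. The module is installed in compiled form; this text tells all that it offers.
- The arm moves only by the shell command python3 -m pendant 'ROWS'. ROWS is JSON, a list of rows, each a list of 3 entries, a list of its own where there are three numbers: the shift along the tool's x, y, z in mm, then the turn about the tool's z in degrees, then the closure, from 0 (fully open) to 1 (shut). In form: [[[x, y, z], roll, gripper], ...]. A call has 1 to 5 rows; each row shifts and turns the commanded pose from where the row before left it, along the tool's axes as they then stand; what a row does not reach is not made up. A row lasts 1/10 s, in which the tool goes at most 50 mm and 8.59 degrees, less where a joint would pass 70% of its speed; a pose out of reach is approached as far as the arm can. A call with a gripper value outside its range is refused whole. The fingers move at their own pace and stop on an object; the grip force is fixed at half the most. Time passes only in rows, so rows that do not move let the fingers close. It gives the time, the measured TCP pose, the force, the opening and the grip force at its end, in the units of the state.
- bot.get_obs(): the state, without advancing time (a new reading comes with each control period).
- bot.snapshot(name): name is "side" or "top"; returns the picture (420x560x3 uint8, blue, green, red); there is no depth.
- bot.calibration(name): a dict with "fx", "fy", "cx", "cy" (pixels), "distortion" ([k1, k2, p1, p2, k3] as OpenCV has them; the pictures are not rectified), "eye" and "attitude" of the camera in the world. Camera axes: x right, y up, looking along -z (the intrinsics and any distortion apply to the point x, -y, -z); pixel columns grow to the right and rows downward; lengths in m; the calibration is good to about 2 mm. A picture is of the moment at which its call begins. calibration takes no time and is no camera call.
- bot.job_done(): hands the job in; it is judged then, once.
Trained networks look in the newest picture that a camera, given by its name, has taken for a name from the list of things; names that differ only in an ending like _2 or _b are one class to them, and where a whole thing is asked for, a point or a joint stands for the part that bears it (a point fixed in the world has none). Each returns a list of dicts, best first, with "confidence" (0 to 1); they miss things now and then, are a little off and sometimes report something else, mostly with a low value. They report only what shows in the picture. A call takes as long as a camera call.
- bot.recognise(camera, target): "rect" ([centre column, centre row, width, height] in pixels, round what is visible of it).
- bot.regions_of(camera, target): "pixels" (420x560 bool, what is visible of it) and "rect" ([centre column, centre row, width, height] in pixels, round what is visible of it).
- bot.pinpoint(camera, target): "point" ([column, row] in pixels: a listed point, or the origin of a listed thing).
The state is a dict: "t": time; "joint_pos": joint angles; "dq": joint speeds; "joint_efforts": joint torques, N m; "position": TCP position; "tcp_rot": TCP orientation; "force": force on the tool from outside, world axes, zero at the start; "torque": the same for the moment, N m; "gripper_width": finger opening in m; "finger_force": force on a finger pad.
Only numpy, scipy, OpenCV 4.12 (cv2) and the standard library are available. Lean on these libraries where they do the work, as an engineer would, in place of code of your own. Each camera call takes 0.05 s, during which the arm holds its last target. There are 200 camera calls.

## Working session

There is one attempt and no reset: what is moved stays moved. The work goes in short steps, Python scripts to look and compute and a shell command to move; the robot and the scene stay as the last step left them, time stands still between calls to the robot, and variables do not carry over. Pictures are saved under pics/ and viewed, at most 10 in all, crops included, and the job is handed in when it is done.

```bash
mkdir -p pics; cat > h.py <<'E'
import numpy as np, cv2
from bench import bot
from scipy.spatial.transform import Rotation as R
def K(c):
    k=bot.calibration(c); return k
def rot(a):
    a=np.array(a,float)
    if a.shape==(3,3): return a
    if a.size==4: return R.from_quat(a).as_matrix()
    return R.from_euler('xyz',a).as_matrix()
def ray(c,px):
    k=K(c); M=np.array([[k['fx'],0,k['cx']],[0,k['fy'],k['cy']],[0,0,1]])
    u=cv2.undistortPoints(np.array([[px]],float),M,np.array(k['distortion'],float))[0,0]
    d=rot(k['attitude'])@np.array([u[0],-u[1],-1]); return np.array(k['eye'],float),d/np.linalg.norm(d)
def atz(c,px,z):
    e,d=ray(c,px); return e+d*(z-e[2])/d[2]
def tri(p,q):
    e1,d1=ray('top',p);e2,d2=ray('side',q)
    A=np.stack([d1,-d2],1);s=np.linalg.lstsq(A,e2-e1,rcond=None)[0]
    a=e1+s[0]*d1;b=e2+s[1]*d2
    return (a+b)/2,np.linalg.norm(a-b)
def proj(c,P):
    k=K(c);A=rot(k['attitude']);M=np.array([[k['fx'],0,k['cx']],[0,k['fy'],k['cy']],[0,0,1]])
    p=(np.atleast_2d(P)-np.array(k['eye']))@A; p=p*[1,-1,-1]
    return cv2.projectPoints(p.reshape(-1,1,3),np.zeros(3),np.zeros(3),M,np.array(k['distortion'],float))[0].reshape(-1,2)
E
python3 - <<'E'
from h import *
np.set_printoptions(precision=4,suppress=True)
for c in('top','side'):
    print(K(c)); cv2.imwrite(f'pics/{c}0.png',bot.snapshot(c))
pp={}
for n in 'finished bare packed1 holder seat keeper spring tray nest0 nest1 nest2'.split():
    r={}
    for c in('top','side'):
        l=bot.pinpoint(c,n); r[c]=[(np.round(x['point'],1).tolist(),round(x['confidence'],2)) for x in l[:3]]
    print(n,r)
    if r['top'] and r['side']: print('   ',*tri(r['top'][0][0],r['side'][0][0]))
print(bot.get_obs(), bot.tcp_to_grasp)
E
```

```text
{'fx': 436.3032566632875, 'fy': 436.3032566632875, 'cx': 279.6769982729044, 'cy': 208.9639684258255, 'distortion': array([0.0262, 0.    , 0.    , 0.    , 0.    ]), 'eye': array([ 0.2369, -0.0043,  1.2754]), 'attitude': array([ 0.1841, -0.0031, -1.5492])}
{'fx': 467.03067565969553, 'fy': 467.03067565969553, 'cx': 274.61324607585544, 'cy': 206.3272393566719, 'distortion': array([-0.1351,  0.    ,  0.    ,  0.    ,  0.    ]), 'eye': array([0.107 , 1.1706, 0.9801]), 'attitude': array([ 0.9265,  0.0133, -2.8555])}
finished {'top': [([356.0, 194.7], 0.56)], 'side': [([279.0, 173.7], 0.86), ([277.2, 184.2], 0.72), ([292.8, 147.5], 0.34)]}
    [ 0.5135 -0.2233  0.0402] 0.0006169955272219503
bare {'top': [([207.6, 186.2], 0.68)], 'side': [([232.0, 258.6], 0.77), ([175.0, 323.3], 0.68), ([242.0, 238.8], 0.54)]}
    [0.5379 0.214  0.0021] 0.0010806585870404512
packed1 {'top': [([184.0, 183.9], 0.87), ([233.2, 191.1], 0.79)], 'side': [([222.3, 277.5], 0.94), ([243.3, 240.2], 0.82), ([342.8, 174.6], 0.53)]}
    [ 0.5441  0.287  -0.0091] 0.004926853234944695
holder {'top': [([351.6, 198.4], 0.85)]
[... 1017 characters left out ...]
 189.0], 0.72), ([353.4, 197.1], 0.67)], 'side': [([219.5, 274.3], 0.94), ([244.4, 239.9], 0.62), ([232.9, 259.0], 0.56)]}
    [ 0.5676  0.2226 -0.07  ] 0.026879541350289787
{'t': 1.2, 'joint_pos': array([ 1.1118,  0.4111, -0.0127,  1.5962,  0.0056,  1.1343, -0.0822]), 'dq': array([ 0.0004,  0.0018, -0.0013, -0.0014,  0.001 , -0.0015, -0.0005]), 'joint_efforts': array([  0.0006, -58.7756,   0.6411, -29.1384,  -0.0536,   0.0106,
         0.    ]), 'position': array([ 0.238 , -0.5779,  0.2226]), 'tcp_rot': array([3.1416, 0.    , 0.3908]), 'force': array([-0.2791,  0.9922, -0.1964]), 'torque': array([-0.0567,  0.0534, -0.0085]), 'finger_force': 0.0, 'gripper_width': 0.08787560362311886} -0.0187
```

```bash
python3 - <<'E'
import cv2
t=cv2.imread('pics/top0.png');s=cv2.imread('pics/side0.png')
cv2.imwrite('pics/t1.png',cv2.resize(t[130:280,150:410],None,fx=3,fy=3,interpolation=cv2.INTER_CUBIC))
cv2.imwrite('pics/s1.png',cv2.resize(s[120:320,140:400],None,fx=3,fy=3,interpolation=cv2.INTER_CUBIC))
E
```

```text
(no output)
```

View pics/t1.png

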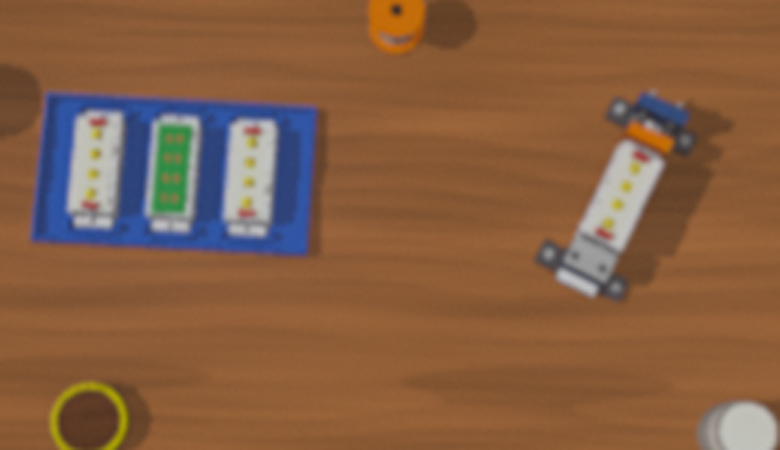

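View pics/s1.png

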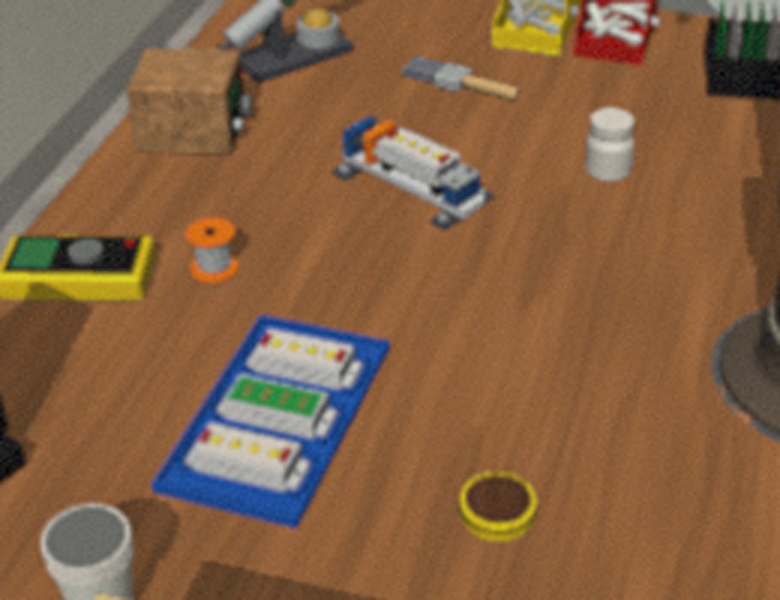

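View pics/top0.png

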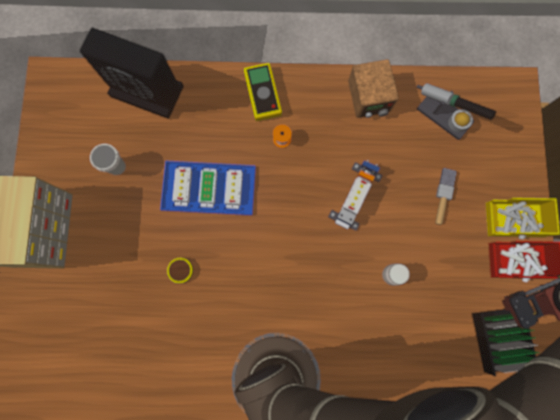

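```bash
cat > blobs.py <<'E'
from h import *
np.set_printoptions(precision=4,suppress=True)
def blobs(im,kind,box,amin=3):
    b,g,r=[im[...,i].astype(float) for i in range(3)]
    w={'red':np.where((g<1.15*b+15),r-np.maximum(g,b),0),'yellow':np.where((g>1.15*b+15),np.minimum(r,g)-b,0),
       'green':g-np.maximum(r,b),'blue':b-np.maximum(r,g)}[kind].clip(0)
    x0,y0,x1,y1=box; m=np.zeros_like(w); m[y0:y1,x0:x1]=w[y0:y1,x0:x1]
    m[m<0.35*m.max()]=0
    n,l=cv2.connectedComponents((m>0).astype(np.uint8))
    out=[]
    for i in range(1,n):
        ys,xs=np.nonzero(l==i); ww=m[ys,xs]
        if len(xs)>=amin: out.append([np.average(xs,weights=ww),np.average(ys,weights=ww),len(xs)])
    return np.array(out)
E
python3 - <<'E'
from blobs import *
t=cv2.imread('pics/top0.png');s=cv2.imread('pics/side0.png')
for k,bx,bs in [('red',(342,178,370,213),(265,158,295,178)),('red',(168,164,194,202),(200,258,242,284)),('red',(224,166,246,206),(224,226,260,244)),('green',(196,166,220,204),(208,240,252,264))]:
    a=blobs(t,k,bx);b=blobs(s,k,bs);print(k,'\n',a,'\n',b)
for c,im in(('top',t),('side',s)):
  for n in('tray','finished','bare','keeper','spring','holder'):
    for d in bot.regions_of(c,n)[:2]:print(c,n,np.round(d['rect'],1),d['pixels'].sum(),round(d['confidence'],2))
  b,g,r=[im[...,i].astype(int) for i in range(3)]
  m=((b>r+25)&(b>g+15)).astype(np.uint8)
  n,l,st,_=cv2.connectedComponentsWithStats(m)
  i=1+np.argmax(st[1:,4]);cs=cv2.convexHull(np.argwhere(l==i)[:,::-1].astype(np.int32))
  print('tray hull',st[i],cv2.approxPolyN(cs,4).reshape(-1,2).tolist())
  if c=='top':
    for q in cv2.approxPolyN(cs,4).reshape(-1,2):print(atz(c,q.tolist(),.012))
E
```

```text
red 
 [[352.7615 181.9847   9.    ]
 [363.0972 181.6363  18.    ]
 [368.6746 180.246    3.    ]
 [348.6545 190.9727   3.    ]
 [345.6422 197.       3.    ]
 [342.3153 203.991    3.    ]
 [350.8068 207.5322  16.    ]] 
 [[268.897  164.8364  12.    ]
 [287.767  172.0712   6.    ]]
red 
 [[182.0651 170.1     15.    ]
 [179.3973 197.9347  15.    ]] 
 [[208.0318 264.9576   9.    ]
 [234.4703 270.9096  13.    ]]
red 
 [[233.724  173.0834  15.    ]
 [231.3937 200.6454  16.    ]] 
 [[239.042  226.       3.    ]
 [228.2807 232.7105   7.    ]
 [252.7953 237.8874  12.    ]]
green 
 [[206.841  185.8069 305.    ]] 
 [[231.7668 251.8823 207.    ]]
top tray [206.5 187.8  96.6  55.9] 2866 0.84
top finished [355.6 196.5  29.9  37.6] 571 0.97
top bare [207.4 187.8  15.9  42.5] 592 0.96
top keeper [345.6 216.4  16.   15.8] 173 0.57
top spring [355.  195.3  50.3  69.5] 815 0.65
top holder [355.6 195.6  55.8  64.9] 817 0.72
top holder [179.7 271.9  24.6  28.6] 539 0.56
tray hull [ 161  161   94   54 2738] [[252, 215], [160, 210], [165, 161], [255, 165]]
[0.4523 0.0778 0.012 ]
[0.4612 0.3481 0.012 ]
[0.6107 0.3438 0.012 ]
[0.6046 0.0738 0.012 ]
side tray [229.6 258.1  80.4  70.5] 1488 0.91
side finished [278.2 172.1  26.6  22.2] 325 0.56
side bare [211.  204.4  18.   17.5] 303 0.74
side bare [231.2 255.3  40.   22.3] 580 0.61
side keeper [292.  180.2  13.7  10.3] 66 0.48
side spring [278.9 176.   53.9  40.2] 692 0.77
side holder [278.  178.7  56.2  36.3] 676 0.89
tray hull [ 216    0  100   94 3579] [[244, 94], [222, 91], [216, 0], [321, 0]]
```

```bash
python3 - <<'E'
from blobs import *
P={'fin_spring':((363.1,181.6),(268.9,164.8)),'fin_keep':((350.8,207.5),(287.8,172.1)),
'p1a':((182.07,170.1),(208.03,264.96)),'p1b':((179.4,197.93),(234.47,270.91)),
'p2a':((233.72,173.08),(228.28,232.71)),'p2b':((231.39,200.65),(252.8,237.89)),'bare':((206.84,185.81),(231.77,251.88)),
}
for k,(a,b) in P.items():
    z=.064 if 'fin' in k else .030
    print(k,*tri(a,b),'top@z',atz('top',a,z)[:2],'side@z',atz('side',b,z)[:2])
def mid(a,b,z,c):return atz(c,a,z)
f=(atz('top',P['fin_spring'][0],.064)+atz('top',P['fin_keep'][0],.064))/2
v=atz('top',P['fin_spring'][0],.064)-atz('top',P['fin_keep'][0],.064)
print('fin',f,np.degrees(np.arctan2(v[1],v[0])),np.linalg.norm(v))
for n in('p1','p2'):
  a=atz('top',P[n+'a'][0],.03);b=atz('top',P[n+'b'][0],.03);v=a-b;print(n,(a+b)/2,np.degrees(np.arctan2(v[1],v[0])),np.linalg.norm(v))
# green board orientation
t=cv2.imread('pics/top0.png').astype(float)
w=(t[...,1]-np.maximum(t[...,0],t[...,2])).clip(0)[166:204,196:220];w[w<15]=0
ys,xs=np.nonzero(w);pts=np.array([atz('top',(x+196,y+166),.03)[:2] for x,y in zip(xs,ys)])
C=np.cov(pts.T,aweights=w[ys,xs]);e,V=np.linalg.eigh(C);print('bare yaw',np.degrees(np.arctan2(V[1,1],V[0,1])),'tray yaw from hull',np.degrees(np.arctan2(.3438-.0738,.6107-.6046))-90)
E
```

```text
fin_spring [ 0.5523 -0.2396  0.0616] 0.008724419905322973 top@z [ 0.5472 -0.2397] side@z [ 0.5557 -0.2365]
fin_keep [ 0.4724 -0.2034  0.066 ] 0.0034614261814699143 top@z [ 0.4711 -0.204 ] side@z [ 0.475  -0.2066]
p1a [0.5806 0.2871 0.031 ] 0.004033091467611782 top@z [0.5788 0.2869] side@z [0.5833 0.286 ]
p1b [0.4969 0.2895 0.0318] 0.004719592769112433 top@z [0.4949 0.2894] side@z [0.5002 0.2878]
p2a [0.575  0.1348 0.0316] 0.004355181294548725 top@z [0.5733 0.1346] side@z [0.5782 0.1328]
p2b [0.4921 0.1382 0.0322] 0.00459815929458281 top@z [0.4902 0.138 ] side@z [0.4954 0.1357]
bare [0.5351 0.2123 0.0283] 0.0033187630728308674 top@z [0.533  0.2116] side@z [0.536  0.2139]
fin [ 0.5091 -0.2218  0.064 ] -25.12102447613035 0.08405482383851864
p1 [0.5369 0.2881 0.03  ] -1.7512084277860778 0.08389667446585121
p2 [0.5318 0.1363 0.03  ] -2.351289033398978 0.08307989853341484
bare yaw 177.8211289941413 tray yaw from hull -1.2942400295195569
```

```bash
cat > go.py <<'E'
import sys
from h import *
# usage: go.py x y z yawdeg -> deltas in current tool frame (after the turn)
o=bot.get_obs();p=np.array(o['position']);r=rot(o['tcp_rot']);yaw=np.degrees(np.arctan2(r[1,0],r[0,0]))
x,y,z,w=map(float,sys.argv[1:5]);roll=yaw-w
Rn=R.from_euler('xyz',[np.pi,0,np.radians(w)]).as_matrix();d=Rn.T@(np.array([x,y,z])-p)*1000
print('t',round(o['t'],2),'pos',p.round(4),'yaw',round(yaw,2),'W',round(o['gripper_width'],4),'turn',roll.round(2),'then shift mm',d.round(1))
E
python3 -m pendant '[[[0,0,0],7.92,0.27],[[0,0,0],7.92,0.27],[[0,0,0],7.92,0.27],[[0,0,0],7.92,0.27],[[0,0,0],7.92,0.27]]'
python3 -m pendant '[[[0,0,0],7.92,0.27],[[0,0,0],0,0.27]]'
python3 go.py 0.511 -0.222 0.12 -25.1
```

```text
t: 2.3
position: [0.2381, -0.5779, 0.2227]
tcp_rot: [3.142, -0.0, -0.306]
force: [-0.7, -0.3, -0.1]
gripper_width: 0.0642
finger_force: 0.0
t: 2.5
position: [0.2382, -0.5778, 0.2226]
tcp_rot: [3.141, 0.0, -0.44]
force: [-0.9, 0.1, -0.2]
gripper_width: 0.0641
finger_force: 0.0
t 2.5 pos [ 0.2382 -0.5778  0.2226] yaw -25.24 W 0.0641 turn -0.14 then shift mm [  96.1 -438.   102.6]
```

```bash

python3 -m pendant '[[[10,-46,0],0,0.27],[[10,-46,0],0,0.27],[[10,-46,0],0,0.27],[[10,-46,0],0,0.27],[[10,-46,0],0,0.27]]' >/dev/null
python3 -m pendant '[[[10,-46,0],0,0.27],[[10,-46,0],0,0.27],[[10,-46,0],0,0.27],[[10,-46,20],0,0.27],[[6,-24,40],0,0.27]]'
python3 -m pendant '[[[0,0,30],0,0.27],[[0,0,0],0,0.27]]'
python3 go.py 0.511 -0.222 0.12 -25.1
python3 - <<'E'
from blobs import *
for c in('top','side'):cv2.imwrite(f'pics/{c}1.png',bot.snapshot(c))
t=cv2.imread('pics/top1.png');s=cv2.imread('pics/side1.png')
a=cv2.resize(t[150:250,310:410],(400,400),interpolation=cv2.INTER_CUBIC);b=cv2.resize(s[100:200,230:330],(400,400),interpolation=cv2.INTER_CUBIC)
cv2.imwrite('pics/c1.png',np.hstack([a,b]))
E
```

```text
t: 3.5
position: [0.515, -0.2196, 0.1655]
tcp_rot: [-3.139, -0.007, -0.43]
force: [0.6, 0.1, -0.4]
gripper_width: 0.0643
finger_force: 0.0
t: 3.7
position: [0.5082, -0.221, 0.1294]
tcp_rot: [3.141, 0.007, -0.433]
force: [-0.6, -0.1, 0.1]
gripper_width: 0.0645
finger_force: 0.0
t 3.7 pos [ 0.5082 -0.221   0.1294] yaw -24.78 W 0.0645 turn 0.32 then shift mm [ 2.9 -0.3  9.4]
```

View pics/c1.png

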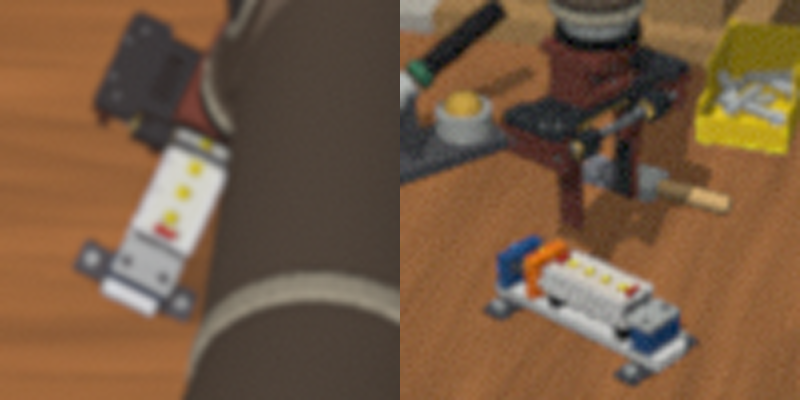

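```bash

python3 -m pendant '[[[2,0,20],0,0.27],[[0,0,25],0,0.27],[[0,0,0],0,0.27],[[0,0,0],0,0.27]]'
python3 go.py 0.511 -0.222 0.041 -25.1
```

```text
t: 4.2
position: [0.5126, -0.2248, 0.0898]
tcp_rot: [3.142, -0.002, -0.439]
force: [0.1, -0.1, 0.1]
gripper_width: 0.064
finger_force: 0.0
t 4.2 pos [ 0.5126 -0.2248  0.0898] yaw -25.16 W 0.064 turn -0.06 then shift mm [-2.7 -1.9 48.8]
```

```bash

python3 -m pendant '[[[-2.5,-2,15],0,0.27],[[0,0,20],0,0.27],[[0,0,13],0,0.27],[[0,0,0],0,0.27],[[0,0,0],0,0.27]]'
python3 go.py 0.511 -0.222 0.041 -25.1
```

```text
t: 4.7
position: [0.5113, -0.2213, 0.0411]
tcp_rot: [-3.142, -0.001, -0.439]
force: [0.5, 0.0, 1.5]
gripper_width: 0.0642
finger_force: 0.0
t 4.7 pos [ 0.5113 -0.2213  0.0411] yaw -25.14 W 0.0642 turn -0.04 then shift mm [0.  0.7 0.1]
```

```bash

python3 -m pendant '[[[0,0.7,0],0,0.40],[[0,0,0],0,0.46],[[0,0,0],0,0.46]]'
python3 -m pendant '[[[0,0,0],0,0.48],[[0,0,0],0,0.48],[[0,0,0],0,0.49],[[0,0,0],0,0.49]]'
python3 -m pendant '[[[0,0,0],0,0.50],[[0,0,0],0,0.50]]'
python3 - <<'E'
from h import *
o=bot.get_obs();r=rot(o['tcp_rot']);print('tool F',(r.T@o['force']).round(2),'T',(r.T@o['torque']).round(3),o['gripper_width'],o['finger_force'])
E
```

```text
t: 5.0
position: [0.5108, -0.2217, 0.0407]
tcp_rot: [-3.142, -0.001, -0.439]
force: [0.3, -0.6, -0.3]
gripper_width: 0.0482
finger_force: 0.0
t: 5.4
position: [0.5114, -0.2205, 0.0405]
tcp_rot: [-3.14, -0.001, -0.438]
force: [2.2, 4.7, 3.9]
gripper_width: 0.0453
finger_force: 2.7
t: 5.6
position: [0.5116, -0.2201, 0.0405]
tcp_rot: [-3.14, -0.001, -0.437]
force: [2.2, 5.6, 3.7]
gripper_width: 0.044
finger_force: 4.9
tool F [-0.32 -6.01 -3.71] T [ 1.505 -0.144  0.04 ] 0.04401840936685809 4.8815652541816235
```

```bash
cat > st.py <<'E'
from h import *
o=bot.get_obs();r=rot(o['tcp_rot']);print(round(o['t'],1),'pos',np.round(o['position'],4),'rpy',np.degrees(o['tcp_rot']).round(2),'tool F',(r.T@o['force']).round(2),'T',(r.T@o['torque']).round(3),'W',round(o['gripper_width'],4),'ff',round(o['finger_force'],1))
E
python3 -m pendant '[[[0,-1.2,0],0,0.49],[[0,-1.2,0],0,0.49],[[0,0,0],0,0.49],[[0,0,0],0,0.50],[[0,0,0],0,0.50]]' >/dev/null; python3 st.py
python3 -m pendant '[[[0,0,0],0,0.55],[[0,0,0],0,0.7],[[0,0,0],0,0.7]]' >/dev/null; python3 st.py
```

```text
6.1 pos [ 0.5109 -0.2198  0.0398] rpy [ 1.7997e+02  4.0000e-02 -2.5160e+01] tool F [-0.72  0.78  0.64] T [-0.091 -0.116  0.068] W 0.0437 ff 4.2
6.4 pos [ 0.511  -0.2197  0.0398] rpy [ 1.7997e+02  4.0000e-02 -2.5160e+01] tool F [0.3  1.75 2.25] T [-0.372 -0.14   0.148] W 0.0438 ff 30.0
```

```bash

python3 -m pendant '[[[2,0,0],0,0.7],[[2,0,0],0,0.7],[[0,0,0],0,0.7]]' >/dev/null; python3 st.py
python3 -m pendant '[[[2,0,0],0,0.7],[[1,0,0],0,0.7],[[0,0,0],0,0.7],[[0,0,0],0,0.7]]' >/dev/null; python3 st.py
python3 -c "
import numpy as np;from bench import bot
print((np.array(bot.get_obs()['position'])-[.511,-.2197,.0398])@[np.cos(.439),-np.sin(.439),0]*1000)"
```

```text
6.7 pos [ 0.5115 -0.22    0.0398] rpy [179.95   0.42 -25.15] tool F [-12.55   2.64  -8.86] T [-0.403 -2.478  0.16 ] W 0.044 ff 30.0
7.1 pos [ 0.5136 -0.2211  0.0398] rpy [179.94   0.48 -25.15] tool F [-14.     2.32 -11.64] T [-0.373 -2.921  0.17 ] W 0.0441 ff 30.0
2.9148764394607474
```

```bash
cat > ax.py <<'E'
exec(open('st.py').read())
import sys
ref=np.array([float(v) for v in (sys.argv[1:4] or (.511,-.2197,.0398))])
d=(np.array(o['position'])-ref);c,s=np.cos(.439),-np.sin(.439);print('   along,across(left),up mm',np.round([1000*(d[0]*c+d[1]*s),1000*(-d[0]*s+d[1]*c),1000*d[2]],2))
E
python3 -m pendant '[[[0,0,-2],0,0.7],[[1,0,0],0,0.7],[[0,0,0],0,0.7]]' >/dev/null; python3 ax.py
python3 -m pendant '[[[1,0,0],0,0.7],[[1,0,0],0,0.7],[[0,0,0],0,0.7]]' >/dev/null; python3 ax.py
```

```text
7.4 pos [ 0.5157 -0.2218  0.0409] rpy [179.96   0.37 -25.13] tool F [-6.4   1.28  2.2 ] T [-0.28  -1.499  0.189] W 0.044 ff 30.0
   along,across(left),up mm [5.09 0.12 1.1 ]
7.7 pos [ 0.5174 -0.2226  0.0409] rpy [179.96   0.38 -25.14] tool F [-7.21  0.56  2.34] T [-0.267 -1.56   0.092] W 0.0437 ff 30.0
   along,across(left),up mm [7.05 0.09 1.06]
```

```bash

python3 -m pendant '[[[1,0,0],0,0.7],[[1,0,0],0,0.7],[[0,0,0],0,0.7],[[0,0,0],0,0.7]]' >/dev/null; python3 ax.py

```

```text
8.1 pos [ 0.5191 -0.2234  0.0409] rpy [179.96   0.39 -25.14] tool F [-7.65  2.32  0.84] T [-0.27  -1.662  0.137] W 0.044 ff 30.0
   along,across(left),up mm [8.89 0.09 1.06]
```

```bash

python3 -m pendant '[[[0,0,-2],0,0.7],[[0,0,-2],0,0.7],[[0,0,0],0,0.7]]' >/dev/null; python3 ax.py
python3 -m pendant '[[[0,0,-2],0,0.7],[[0,0,-2],0,0.7],[[0,0,0],0,0.7]]' >/dev/null; python3 ax.py

```

```text
8.4 pos [ 0.5184 -0.2227  0.0443] rpy [179.97   0.49 -25.12] tool F [-8.97  1.69  4.88] T [-0.042 -1.828  0.15 ] W 0.0438 ff 30.0
   along,across(left),up mm [8.   0.4  4.51]
8.7 pos [ 0.5184 -0.2226  0.0482] rpy [179.97   0.51 -25.1 ] tool F [-7.95  0.27  5.29] T [-0.014 -1.848  0.044] W 0.0437 ff 30.0
   along,across(left),up mm [7.93 0.56 8.43]
```

```bash

python3 -m pendant '[[[0,0,-3],0,0.7],[[0,0,-4],0,0.7],[[0,0,-5],0,0.7],[[0,0,-5],0,0.7],[[0,0,0],0,0.7]]' >/dev/null; python3 ax.py
python3 -m pendant '[[[0,0,-8],0,0.7],[[0,0,-15],0,0.7],[[0,0,-20],0,0.7],[[0,0,-15],0,0.7],[[0,0,0],0,0.7]]' >/dev/null; python3 ax.py
python3 go.py 0.47 0.0 0.110 -2.2
```

```text
9.2 pos [ 0.52   -0.2231  0.0661] rpy [179.99   0.3  -25.09] tool F [-0.17  0.39  2.61] T [ 0.022 -0.041 -0.045] W 0.0436 ff 30.0
   along,across(left),up mm [ 9.64  0.72 26.28]
9.7 pos [ 0.5244 -0.2251  0.1279] rpy [-179.96   -0.31  -25.12] tool F [0.63 0.   3.71] T [0.04  0.04  0.045] W 0.0436 ff 30.0
   along,across(left),up mm [14.42  0.8  88.06]
t 9.7 pos [ 0.5244 -0.2251  0.1279] yaw -25.12 W 0.0436 turn -22.92 then shift mm [ -63.  -222.8   17.9]
```

```bash

python3 -m pendant '[[[0,0,0],-7.64,0.7],[[0,0,0],-7.64,0.7],[[0,0,0],-7.64,0.7],[[-10,-40,0],0,0.7],[[-13,-46,0],0,0.7]]' >/dev/null
python3 -m pendant '[[[-13,-46,0],0,0.7],[[-13,-46,10],0,0.7],[[-10,-35,30],0,0.7],[[-4,-10,40],0,0.7],[[0,0,20],0,0.7]]' >/dev/null
python3 -m pendant '[[[0,0,0],0,0.7],[[0,0,0],0,0.7]]' >/dev/null
python3 st.py;python3 go.py 0.47 0.0 0.003 -2.2
```

```text
10.9 pos [0.4682 0.0007 0.0251] rpy [ 1.80e+02  2.00e-02 -2.22e+00] tool F [-0.7  0.   2.1] T [0.067 0.02  0.041] W 0.0434 ff 30.0
t 10.9 pos [0.4682 0.0007 0.0251] yaw -2.22 W 0.0434 turn -0.02 then shift mm [ 1.9  0.6 22.1]
```

```bash

python3 -m pendant '[[[0,0,10],0,0.7],[[0,0,7],0,0.7],[[0,0,2],0,0.7],[[0,0,1],0,0.7],[[0,0,0],0,0.7]]' >/dev/null; python3 st.py
python3 -m pendant '[[[0,0,1],0,0.7],[[0,0,0.5],0,0.7],[[0,0,0],0,0.7]]' >/dev/null; python3 st.py
```

```text
11.4 pos [0.4681 0.0007 0.0052] rpy [-1.80e+02 -1.00e-02 -2.22e+00] tool F [-1.05 -0.31  4.1 ] T [ 0.    -0.015  0.007] W 0.044 ff 30.0
11.7 pos [0.468  0.0008 0.0036] rpy [ 1.80e+02 -1.00e-02 -2.21e+00] tool F [0.01 0.26 3.72] T [ 0.026 -0.054  0.003] W 0.0439 ff 30.0
```

```bash

python3 -m pendant '[[[0,0,1],0,0.7],[[0,0,0],0,0.7],[[0,0,0],0,0.7]]' >/dev/null; python3 st.py
python3 -m pendant '[[[0,0,0.7],0,0.7],[[0,0,0],0,0.7],[[0,0,0],0,0.7]]' >/dev/null; python3 st.py
```

```text
12.0 pos [0.4679 0.0008 0.0026] rpy [180.     0.    -2.21] tool F [ 0.62 -0.09  2.92] T [ 0.008 -0.016  0.01 ] W 0.044 ff 30.0
12.3 pos [0.4681 0.0008 0.002 ] rpy [ 1.80e+02 -1.00e-02 -2.21e+00] tool F [-0.34 -0.37  1.57] T [ 0.065 -0.075  0.044] W 0.0437 ff 30.0
```

```bash

python3 -m pendant '[[[0,0,0],0,0.45],[[0,0,0],0,0.27],[[0,0,-10],0,0.27],[[0,0,-40],0,0.27],[[10,-20,-45],0,0.27]]' >/dev/null
python3 -m pendant '[[[15,-48,0],0,0.27],[[15,-48,0],0,0.27],[[15,-48,0],0,0.27],[[3,-43,30],0,0.27],[[0,0,20],0,0.27]]' >/dev/null
python3 -m pendant '[[[0,0,0],0,0.27],[[0,0,0],0,0.27]]' >/dev/null
python3 go.py 0.5345 0.2125 0.006 -2.1
python3 - <<'E'
from blobs import *
for c in('top','side'):cv2.imwrite(f'pics/{c}2.png',bot.snapshot(c))
t=cv2.imread('pics/top2.png');s=cv2.imread('pics/side2.png')
a=cv2.resize(t[140:240,160:330],(680,400),interpolation=cv2.INTER_CUBIC)[:,:400];b=cv2.resize(s[190:290,180:280],(400,400),interpolation=cv2.INTER_CUBIC)
cv2.imwrite('pics/c2.png',np.hstack([a,b]))
E
```

```text
t 13.5 pos [0.5333 0.2016 0.0486] yaw -2.25 W 0.0643 turn -0.15 then shift mm [  0.8 -11.   42.6]
```

View pics/c2.png

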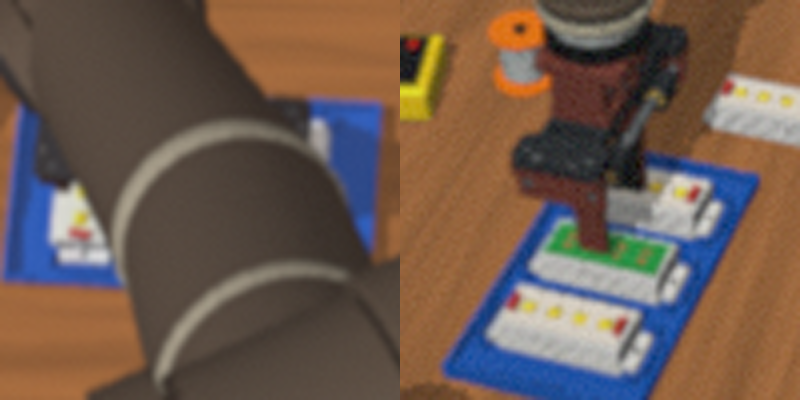

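```bash

python3 -m pendant '[[[1,-6,0],0,0.27],[[0,-5.5,0],0,0.27],[[0,0,0],0,0.27],[[0,0,0],0,0.27]]' >/dev/null; python3 go.py 0.5345 0.213 0.006 -2.1
```

```text
t 14.0 pos [0.5348 0.2141 0.0484] yaw -2.19 W 0.0644 turn -0.09 then shift mm [-0.3  1.1 42.4]
```

```bash
python3 - <<'E'
from h import *
cv2.imwrite('pics/c3.png',cv2.resize(bot.snapshot('side')[190:290,180:280],(500,500),interpolation=cv2.INTER_CUBIC))
E
```

```text
(no output)
```

View pics/c3.png

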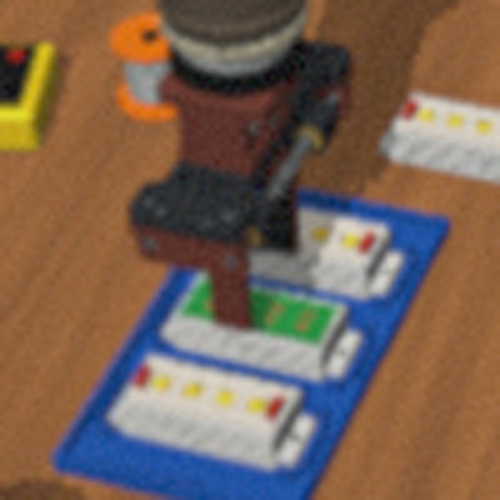

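```bash

python3 -m pendant '[[[0,0.7,15],0,0.27],[[0,0,15],0,0.27],[[0,0,0],0,0.27],[[0,0,0],0,0.27]]' >/dev/null; python3 st.py
python3 -m pendant '[[[0,0,8],0,0.27],[[0,0,4],0,0.27],[[0,0,0],0,0.27],[[0,0,0],0,0.27]]' >/dev/null; python3 st.py
```

```text
14.4 pos [0.534  0.2129 0.0169] rpy [ 1.7995e+02  1.2000e-01 -2.2000e+00] tool F [-0.67 -0.49 -0.53] T [ 0.029 -0.013 -0.032] W 0.0643 ff 0.0
14.8 pos [0.5348 0.2132 0.0061] rpy [180.    -0.    -2.21] tool F [ 0.22  0.23 -1.25] T [ 0.016 -0.092 -0.044] W 0.0643 ff 0.0
```

```bash

python3 -m pendant '[[[0,0,0],0,0.46],[[0,0,0],0,0.48],[[0,0,0],0,0.49],[[0,0,0],0,0.5],[[0,0,0],0,0.5]]' >/dev/null; python3 st.py
python3 -m pendant '[[[0,0,0],0,0.6],[[0,0,0],0,0.7],[[0,0,0],0,0.7]]' >/dev/null; python3 st.py
```

```text
15.3 pos [0.5349 0.2136 0.0063] rpy [-1.7997e+02 -3.0000e-02 -2.1900e+00] tool F [ 0.01 -1.47  0.43] T [ 0.327  0.014 -0.068] W 0.0439 ff 4.2
15.7 pos [0.5349 0.2136 0.0063] rpy [-1.7997e+02 -3.0000e-02 -2.2000e+00] tool F [ 0.13 -1.2  -1.63] T [ 0.472  0.034 -0.059] W 0.0435 ff 30.0
```

```bash

python3 -m pendant '[[[0,0,-5],0,0.7],[[0,0,-20],0,0.7],[[0,0,-40],0,0.7],[[0,0,-45],0,0.7],[[0,0,-10],0,0.7]]' >/dev/null; python3 st.py
python3 -m pendant '[[[0,0,0],7.64,0.7],[[0,0,0],7.64,0.7],[[0,0,0],7.64,0.7],[[0,0,0],0,0.7]]' >/dev/null;  python3 go.py 0.502 -0.2155 0.11 -25.15
```

```text
16.1 pos [0.5368 0.2137 0.1307] rpy [-179.88   -0.32   -2.25] tool F [ 0.42 -1.11  3.01] T [0.097 0.068 0.002] W 0.0441 ff 30.0
t 16.55 pos [0.5339 0.2124 0.1251] yaw -25.26 W 0.0438 turn -0.11 then shift mm [152.9 400.9  15.1]
```

```bash

python3 -m pendant '[[[10,26,0],0,0.7],[[17,45,0],0,0.7],[[17,45,0],0,0.7],[[17,45,0],0,0.7],[[17,45,0],0,0.7]]' >/dev/null
python3 -m pendant '[[[17,45,0],0,0.7],[[17,45,0],0,0.7],[[17,45,0],0,0.7],[[14,37,0],0,0.7],[[7,18,0],0,0.7]]' >/dev/null
python3 -m pendant '[[[0,0,0],0,0.7],[[0,0,0],0,0.7],[[0,0,0],0,0.7]]' >/dev/null;  python3 st.py; python3 go.py 0.502 -0.2155 0.058 -25.15
```

```text
17.9 pos [ 0.5023 -0.2074  0.1257] rpy [-1.7997e+02  6.0000e-02 -2.4940e+01] tool F [-0.65  0.2   3.01] T [ 0.077  0.006 -0.026] W 0.0436 ff 30.0
t 17.85 pos [ 0.5023 -0.2074  0.1257] yaw -24.94 W 0.0436 turn 0.21 then shift mm [ 3.1  7.5 67.7]
```

```bash

python3 -m pendant '[[[2,4,0],0.2,0.7],[[1,3.5,15],0,0.7],[[0,0,15],0,0.7],[[0,0,0],0,0.7],[[0,0,0],0,0.7]]' >/dev/null;  python3 ax.py; python3 go.py 0.502 -0.2155 0.058 -25.15
```

```text
18.4 pos [ 0.502  -0.2165  0.0962] rpy [-1.800e+02  3.000e-02 -2.525e+01] tool F [ 0.31 -0.53  2.94] T [ 0.065 -0.017 -0.017] W 0.0437 ff 30.0
   along,across(left),up mm [-9.47 -0.91 56.4 ]
t 18.35 pos [ 0.502  -0.2165  0.0962] yaw -25.25 W 0.0437 turn -0.1 then shift mm [-0.5 -0.9 38.2]
```

```bash

python3 -m pendant '[[[-1,-0.9,10],0,0.7],[[0,0,15],0,0.7],[[0,0,8],0,0.7],[[0,0,4],0,0.7],[[0,0,0],0,0.7]]' >/dev/null;python3 -m pendant '[[[0,0,0],0,0.7],[[0,0,0],0,0.7]]' >/dev/null;   python3 ax.py
python3 - <<'E'
from h import *
cv2.imwrite('pics/c4.png',cv2.resize(bot.snapshot('side')[120:220,230:330],(600,600),interpolation=cv2.INTER_CUBIC))
E
```

```text
19.1 pos [ 0.5018 -0.216   0.0596] rpy [-1.800e+02 -5.000e-02 -2.533e+01] tool F [ 0.68 -0.22  3.06] T [ 0.059 -0.047  0.012] W 0.044 ff 30.0
   along,across(left),up mm [-9.92 -0.59 19.83]
```

View pics/c4.png

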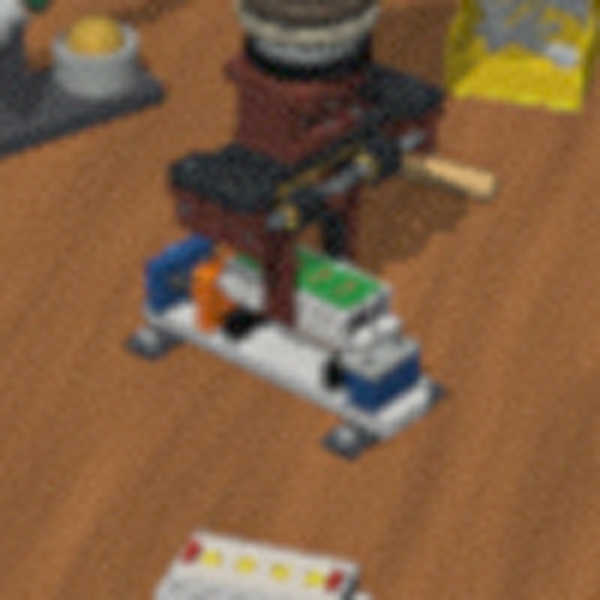

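```bash

python3 -m pendant '[[[1,-0.5,1],0,0.7],[[1,0,1.5],0,0.7],[[0,0,0],0,0.7]]' >/dev/null;   python3 ax.py
for i in 1 2 3; do python3 -m pendant '[[[1.5,0,0],0,0.7],[[1.5,0,0],0,0.7],[[0,0,0],0,0.7]]' >/dev/null;   python3 ax.py; done
```

```text
19.4 pos [ 0.5035 -0.2163  0.0565] rpy [180.    -0.   -25.33] tool F [-1.    0.75  2.29] T [ 0.039 -0.066 -0.029] W 0.0437 ff 30.0
   along,across(left),up mm [-8.23 -0.1  16.69]
19.7 pos [ 0.5055 -0.2173  0.0564] rpy [ 1.7999e+02  9.0000e-02 -2.5330e+01] tool F [-3.86  0.32  1.91] T [ 0.098 -0.79   0.032] W 0.0438 ff 30.0
   along,across(left),up mm [-6.03 -0.17 16.57]
20.0 pos [ 0.5085 -0.2187  0.0564] rpy [ 1.7999e+02  6.0000e-02 -2.5330e+01] tool F [-3.97 -0.26  1.67] T [ 0.097 -1.045  0.002] W 0.0436 ff 30.0
   along,across(left),up mm [-2.69 -0.18 16.57]
20.3 pos [ 0.511  -0.2199  0.0563] rpy [ 1.7999e+02  7.0000e-02 -2.5330e+01] tool F [-5.5  -0.4   2.02] T [ 0.108 -1.259  0.045] W 0.0438 ff 30.0
   along,across(left),up mm [ 0.12 -0.16 16.54]
```

```bash

python3 -m pendant '[[[2,0,0],0,0.7],[[2,0,0],0,0.7],[[0,0,0],0,0.7]]' >/dev/null;   python3 ax.py
python3 -m pendant '[[[2,0,0],0,0.7],[[2,0,0],0,0.7],[[0,0,0],0,0.7]]' >/dev/null;   python3 ax.py
for i in 1 2; do python3 -m pendant '[[[1,0,0],0,0.7],[[0,0,0],0,0.7],[[0,0,0],0,0.7]]' >/dev/null;   python3 ax.py; done
```

```text
20.6 pos [ 0.5144 -0.2215  0.0563] rpy [ 1.7999e+02  1.0000e-01 -2.5330e+01] tool F [-6.87  0.74  1.14] T [ 0.071 -1.371  0.084] W 0.0438 ff 30.0
   along,across(left),up mm [ 3.88 -0.2  16.52]
20.9 pos [ 0.5177 -0.2231  0.0563] rpy [ 1.7999e+02  1.4000e-01 -2.5330e+01] tool F [-8.24  0.44  1.12] T [ 0.086 -1.651  0.114] W 0.0435 ff 30.0
   along,across(left),up mm [ 7.56 -0.22 16.52]
21.2 pos [ 0.5185 -0.2234  0.0563] rpy [ 1.7999e+02  1.5000e-01 -2.5330e+01] tool F [-7.94  0.05 -0.14] T [ 0.08  -1.674  0.059] W 0.0438 ff 30.0
   along,across(left),up mm [ 8.33 -0.2  16.5 ]
21.5 pos [ 0.5193 -0.2238  0.0563] rpy [ 1.7999e+02  1.6000e-01 -2.5330e+01] tool F [-8.54  0.14 -0.47] T [ 0.115 -1.707  0.068] W 0.0441 ff 30.0
   along,across(left),up mm [ 9.22 -0.21 16.48]
```

```bash

for i in 1 2; do python3 -m pendant '[[[1,0,0],0,0.7],[[0,0,0],0,0.7],[[0,0,0],0,0.7]]' >/dev/null;   python3 ax.py; done
```

```text
21.8 pos [ 0.5195 -0.2239  0.0561] rpy [179.98   0.24 -25.33] tool F [-9.75 -0.07 -1.44] T [ 0.127 -2.109  0.13 ] W 0.0434 ff 30.0
   along,across(left),up mm [ 9.47 -0.2  16.33]
22.1 pos [ 0.5195 -0.224   0.0559] rpy [179.98   0.35 -25.33] tool F [-11.89  -0.56  -2.05] T [ 0.099 -2.564  0.13 ] W 0.0435 ff 30.0
   along,across(left),up mm [ 9.55 -0.25 16.09]
```

```bash

python3 -m pendant '[[[-2,0,0],0,0.7],[[-2,0,0],0,0.7],[[0,0,0],0,0.7]]' >/dev/null;   python3 ax.py
python3 -m pendant '[[[0,-0.2,1.5],0.15,0.7],[[0,0,1.5],0,0.7],[[0,0,0],0,0.7]]' >/dev/null;   python3 ax.py
python3 -m pendant '[[[0,0,2],0,0.7],[[0,0,2],0,0.7],[[0,0,0],0,0.7]]' >/dev/null;   python3 ax.py
```

```text
22.4 pos [ 0.5169 -0.2227  0.0559] rpy [179.98   0.22 -25.32] tool F [-7.56 -0.37  2.56] T [ 0.072 -1.739  0.114] W 0.0438 ff 30.0
   along,across(left),up mm [ 6.6  -0.23 16.09]
22.7 pos [ 0.5176 -0.2229  0.0532] rpy [ 1.7998e+02  1.5000e-01 -2.5480e+01] tool F [-7.65 -0.09  0.1 ] T [ 0.043 -1.574  0.059] W 0.0436 ff 30.0
   along,across(left),up mm [ 7.32 -0.09 13.39]
23.0 pos [ 0.5175 -0.2229  0.0491] rpy [ 1.7998e+02  1.6000e-01 -2.5480e+01] tool F [-6.83 -0.33  0.19] T [ 0.029 -1.648  0.035] W 0.044 ff 30.0
   along,across(left),up mm [ 7.28 -0.1   9.34]
```

```bash

python3 -m pendant '[[[0,0,2],-0.35,0.7],[[0,0,2],0,0.7],[[0,0,0],0,0.7]]' >/dev/null;   python3 ax.py
python3 -m pendant '[[[0,0,1.5],0,0.7],[[0,0,1.5],0,0.7],[[0,0,0],0,0.7]]' >/dev/null;   python3 ax.py
python3 -m pendant '[[[0,0,1],0,0.7],[[0,0,0],0,0.7],[[0,0,0],0,0.7]]' >/dev/null;   python3 ax.py
```

```text
23.3 pos [ 0.5175 -0.223   0.0451] rpy [ 1.7998e+02  1.6000e-01 -2.5140e+01] tool F [-7.69  0.16  1.87] T [ 0.039 -1.637  0.102] W 0.0443 ff 30.0
   along,across(left),up mm [ 7.24 -0.19  5.3 ]
23.6 pos [ 0.5175 -0.2229  0.0422] rpy [ 1.7998e+02  1.6000e-01 -2.5140e+01] tool F [-7.82  0.26  0.63] T [ 0.03  -1.646  0.089] W 0.0439 ff 30.0
   along,across(left),up mm [ 7.26 -0.13  2.37]
23.9 pos [ 0.5175 -0.2229  0.0413] rpy [ 1.7998e+02  1.5000e-01 -2.5140e+01] tool F [-7.44  0.18  0.47] T [-0.02  -1.648  0.127] W 0.0438 ff 30.0
   along,across(left),up mm [ 7.3  -0.14  1.47]
```

```bash

python3 -m pendant '[[[-2,0,0],0,0.7],[[-2,0,0],0,0.7],[[0,0,0],0,0.7]]' >/dev/null;   python3 ax.py
python3 -m pendant '[[[-2,0,0],0,0.7],[[-2,0,0],0,0.7],[[0,0,0],0,0.7]]' >/dev/null;   python3 ax.py
python3 -m pendant '[[[-1,0,0],0,0.7],[[-1,0,0],0,0.7],[[0,0,0],0,0.7]]' >/dev/null;   python3 ax.py
```

```text
24.2 pos [ 0.5139 -0.2212  0.0413] rpy [ 1.7998e+02  1.4000e-01 -2.5140e+01] tool F [-6.66 -0.01  1.53] T [ 0.024 -1.518  0.079] W 0.044 ff 30.0
   along,across(left),up mm [ 3.31 -0.13  1.47]
24.5 pos [ 0.5106 -0.2197  0.0413] rpy [ 1.7998e+02  1.0000e-01 -2.5140e+01] tool F [-5.88  0.13  2.97] T [ 0.039 -1.28   0.076] W 0.0439 ff 30.0
   along,across(left),up mm [-0.36 -0.14  1.48]
24.8 pos [ 0.5095 -0.2191  0.0413] rpy [ 1.7999e+02  3.0000e-02 -2.5140e+01] tool F [-4.76 -0.51  6.17] T [ 0.024 -0.914  0.097] W 0.0438 ff 30.0
   along,across(left),up mm [-1.58 -0.12  1.52]
```

```bash

python3 -m pendant '[[[-0.8,0,0.6],0,0.7],[[0,0,0.5],0,0.7],[[0,0,0],0,0.7]]' >/dev/null;   python3 ax.py
python3 -m pendant '[[[-0.5,0,0.6],0,0.7],[[0,0,0.4],0,0.7],[[0,0,0],0,0.7]]' >/dev/null;   python3 ax.py
```

```text
25.1 pos [ 0.5095 -0.2191  0.0408] rpy [ 1.800e+02 -6.000e-02 -2.513e+01] tool F [-2.62  0.08  0.45] T [-0.126 -0.644  0.066] W 0.0439 ff 30.0
   along,across(left),up mm [-1.62 -0.05  1.01]
25.4 pos [ 0.5095 -0.219   0.0403] rpy [-1.7999e+02 -1.2000e-01 -2.5140e+01] tool F [-1.58 -0.4  -4.22] T [-0.127 -0.619  0.087] W 0.0436 ff 30.0
   along,across(left),up mm [-1.62  0.01  0.46]
```

```bash

python3 -m pendant '[[[-0.5,0,0.7],0,0.7],[[0,0,0.5],0,0.7],[[0,0,0],0,0.7]]' >/dev/null;   python3 ax.py
python3 -m pendant '[[[0,0,0],0,0.52],[[0,0,0],0,0.48],[[0,0,0],0,0.44],[[0,0,0],0,0.3],[[0,0,0],0,0.27]]' >/dev/null;   python3 ax.py
```

```text
25.7 pos [ 0.5096 -0.219   0.0402] rpy [-179.99   -0.19  -25.14] tool F [ -4.78   1.87 -15.87] T [-0.156 -1.205  0.101] W 0.0437 ff 30.0
   along,across(left),up mm [-1.57  0.03  0.43]
26.2 pos [ 0.5083 -0.2183  0.0381] rpy [-1.800e+02 -1.000e-02 -2.512e+01] tool F [ 0.04  0.01 -0.24] T [ 0.06  -0.056 -0.013] W 0.0614 ff 0.0
   along,across(left),up mm [-2.99  0.11 -1.69]
```

```bash

python3 -m pendant '[[[0,0,-10],0,0.27],[[0,0,-25],0,0.27],[[0,0,-45],0,0.27],[[0,0,-15],0,0.27],[[0,0,0],-7.64,0.27]]' >/dev/null
python3 -m pendant '[[[0,0,0],-7.64,0.27],[[0,0,0],-7.64,0.27],[[-4,-45,0],0,0.27],[[-9,-48,0],0,0.27],[[-9,-48,0],0,0.27]]' >/dev/null
python3 -m pendant '[[[-9,-48,0],0,0.27],[[-9,-25,0],0,0.27],[[0,0,0],0,0.27],[[0,0,0],0,0.27]]' >/dev/null
python3 go.py 0.468 0.001 0.0025 -2.2
python3 - <<'E'
from h import *
cv2.imwrite('pics/t5.png',bot.snapshot('top'))
cv2.imwrite('pics/s5.png',bot.snapshot('side'))
a=cv2.imread('pics/t5.png')[150:250,310:410];b=cv2.imread('pics/s5.png')[125:225,230:330]
cv2.imwrite('pics/c5.png',np.hstack([cv2.resize(v,(400,400),interpolation=cv2.INTER_CUBIC) for v in(a,b)]))
E
```

```text
t 27.6 pos [ 0.4767 -0.003   0.1339] yaw -2.14 W 0.0644 turn 0.06 then shift mm [ -8.9  -3.6 131.4]
```

View pics/c5.png

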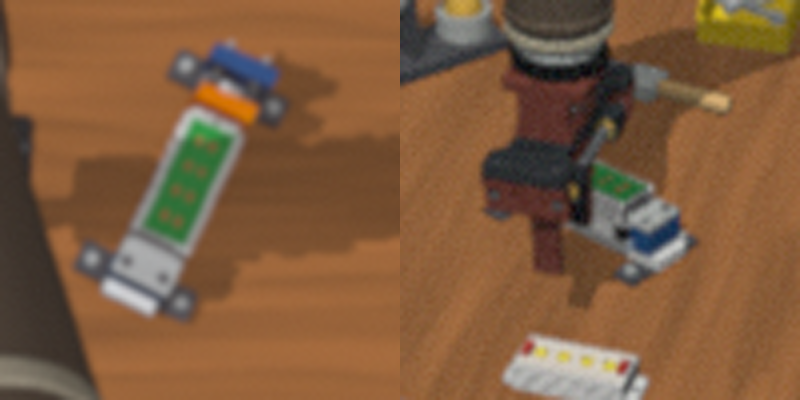

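```bash

python3 -m pendant '[[[-5,-2,0],0,0.27],[[-3.5,-1.5,40],0,0.27],[[0,0,30],0,0.27],[[0,0,0],0,0.27],[[0,0,0],0,0.27]]' >/dev/null
python3 go.py 0.468 0.001 0.003 -2.2
```

```text
t 28.2 pos [4.679e-01 3.000e-04 6.350e-02] yaw -2.27 W 0.0643 turn -0.07 then shift mm [ 0.1 -0.7 60.5]
```

```bash

python3 -m pendant '[[[0,-0.5,20],0,0.27],[[0,0,25],0,0.27],[[0,0,10],0,0.27],[[0,0,4],0,0.27],[[0,0,0],0,0.27]]' >/dev/null
python3 -m pendant '[[[0,0,0],0,0.27],[[0,0,0],0,0.46]]' >/dev/null;python3 st.py
```

```text
28.9 pos [0.4688 0.0014 0.0052] rpy [-1.80e+02 -9.00e-02 -2.22e+00] tool F [ 0.06  0.08 -0.16] T [ 0.04  -0.007 -0.004] W 0.0591 ff 0.0
```

```bash

python3 -m pendant '[[[0,0,1],0,0.46],[[0,0,1],0,0.48],[[0,0,0],0,0.5],[[0,0,0],0,0.6],[[0,0,0],0,0.7]]' >/dev/null
python3 -m pendant '[[[0,0,0],0,0.7],[[0,0,0],0,0.7]]' >/dev/null;python3 st.py
python3 -m pendant '[[[0,0,-5],0,0.7],[[0,0,-20],0,0.7],[[0,0,-40],0,0.7],[[0,0,-25],0,0.7],[[0,0,0],0,0.7]]' >/dev/null; python3 go.py 0.537 0.2138 0.006 -2.2
```

```text
29.6 pos [0.4682 0.001  0.0024] rpy [ 1.7998e+02 -1.0000e-02 -2.2300e+00] tool F [-0.58  3.33 -1.92] T [-0.748  0.109  0.061] W 0.0441 ff 30.0
t 30.1 pos [0.47   0.0021 0.0953] yaw -2.17 W 0.044 turn 0.03 then shift mm [  58.8 -214.1   89.3]
```

```bash

python3 -m pendant '[[[9,-30,0],0,0.7],[[13,-46,0],0,0.7],[[13,-46,0],0,0.7],[[13,-46,0],0,0.7],[[9,-36,0],0,0.7]]' >/dev/null
python3 -m pendant '[[[2,-10,0],0,0.7],[[0,0,0],0,0.7],[[0,0,0],0,0.7]]' >/dev/null; python3 go.py 0.537 0.2138 0.0064 -2.2
```

```text
t 30.9 pos [0.5343 0.2114 0.091 ] yaw -2.23 W 0.0438 turn -0.03 then shift mm [ 2.6 -2.5 84.6]
```

```bash

python3 -m pendant '[[[2,-2,20],0,0.7],[[0.5,-0.5,25],0,0.7],[[0,0,10],0,0.7],[[0,0,0],0,0.7],[[0,0,0],0,0.7]]' >/dev/null; python3 go.py 0.537 0.2138 0.0064 -2.2
```

```text
t 31.4 pos [0.5382 0.2145 0.0378] yaw -2.28 W 0.0438 turn -0.08 then shift mm [-1.1  0.7 31.4]
```

```bash

python3 -m pendant '[[[-1,-0.5,8],0,0.7],[[0,1,8],0,0.7],[[0,0,0],0,0.7],[[0,0,0],0,0.7]]' >/dev/null; python3 st.py
python3 -m pendant '[[[0,0,5],0,0.7],[[0,0,4],0,0.7],[[0,0,2],0,0.7],[[0,0,0],0,0.7]]' >/dev/null; python3 st.py
```

```text
31.8 pos [0.5367 0.2148 0.0211] rpy [ 1.7998e+02  2.0000e-02 -2.2100e+00] tool F [ 0.2  -0.53  2.73] T [ 0.044  0.013 -0.014] W 0.044 ff 30.0
32.2 pos [0.5366 0.2148 0.0098] rpy [ 1.7998e+02  4.0000e-02 -2.2000e+00] tool F [1.09 0.24 3.15] T [-0.007 -0.041  0.002] W 0.0437 ff 30.0
```

```bash

python3 -m pendant '[[[0,0.7,2],0,0.7],[[0,0,1],0,0.7],[[0,0,0],0,0.7]]' >/dev/null; python3 st.py
python3 -m pendant '[[[0,0,0.8],0,0.7],[[0,0,0],0,0.7],[[0,0,0],0,0.7]]' >/dev/null; python3 st.py
```

```text
32.5 pos [0.5368 0.2141 0.0072] rpy [179.99   0.    -2.21] tool F [ 0.74 -0.24  3.12] T [0.069 0.012 0.021] W 0.044 ff 30.0
32.8 pos [0.5369 0.2142 0.0065] rpy [-180.     -0.     -2.21] tool F [-0.14 -0.5   3.55] T [ 0.027 -0.043 -0.002] W 0.0439 ff 30.0
```

```bash

python3 -m pendant '[[[0,0,0.8],0,0.7],[[0,0,0],0,0.7],[[0,0,0],0,0.7]]' >/dev/null; python3 st.py
python3 -m pendant '[[[0,0,0.6],0,0.7],[[0,0,0],0,0.7],[[0,0,0],0,0.7]]' >/dev/null; python3 st.py
```

```text
33.1 pos [0.537  0.2142 0.0064] rpy [ 1.80e+02 -2.00e-02 -2.21e+00] tool F [-2.85  1.4  -4.79] T [-0.357 -0.536 -0.004] W 0.044 ff 30.0
33.4 pos [0.537  0.2143 0.0064] rpy [ 1.80e+02 -4.00e-02 -2.21e+00] tool F [ -3.91   1.94 -11.85] T [-0.527 -1.026  0.014] W 0.0442 ff 30.0
```

Seated on the floor; release, lift away and look.

```bash

python3 -m pendant '[[[0,0,-1.2],0,0.7],[[0,0,0],0,0.5],[[0,0,0],0,0.46],[[0,0,0],0,0.35],[[0,0,0],0,0.27]]' >/dev/null; python3 st.py
python3 -m pendant '[[[0,0,-5],0,0.27],[[0,0,-20],0,0.27],[[0,0,-45],0,0.27],[[0,0,-50],0,0.27],[[0,0,-20],0,0.27]]' >/dev/null
python3 -m pendant '[[[-40,20,0],0,0.27],[[-40,30,0],0,0.27],[[-30,45,0],0,0.27],[[0,48,0],0,0.27],[[0,48,0],0,0.27]]' >/dev/null
python3 -m pendant '[[[0,20,0],0,0.27],[[0,0,0],0,0.27],[[0,0,0],0,0.27]]' >/dev/null; python3 st.py
python3 - <<'E'
from h import *
cv2.imwrite('pics/t6.png',bot.snapshot('top'))
cv2.imwrite('pics/s6.png',bot.snapshot('side'))
a=cv2.imread('pics/t6.png')[130:230,155:265];b=cv2.imread('pics/s6.png')[150:290,180:320]
cv2.imwrite('pics/c6.png',np.hstack([cv2.resize(v,(400,400),interpolation=cv2.INTER_CUBIC) for v in(a,b)]))
E
```

```text
33.9 pos [0.537  0.2142 0.0063] rpy [-1.7999e+02 -1.0000e-02 -2.2100e+00] tool F [ 0.01 -0.11  0.41] T [ 0.045 -0.015 -0.02 ] W 0.0601 ff 0.0
35.2 pos [0.4214 0.0112 0.1467] rpy [-1.7998e+02 -5.0000e-02 -2.2600e+00] tool F [ 0.4  -0.72 -0.42] T [-0.001 -0.034 -0.052] W 0.0643 ff 0.0
```

View pics/c6.png

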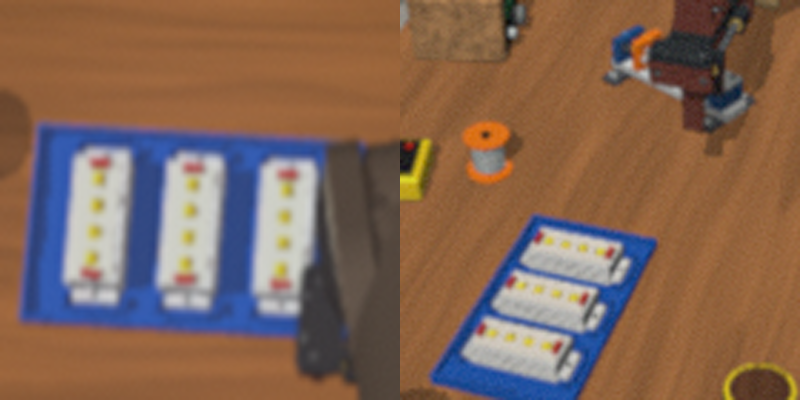

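The picture shows all three modules flat in their nests, with the finished one in the middle at about (190, 230). The bare one was seen clamped earlier.

```bash
python3 -c "
from bench import bot
print(bot.job_done())"
```

```text
the job is handed in; nothing more can be done
None
```

The swap is done and handed in at about 35 s: the bare module is clamped in the holder with its foot under the keeper, the finished one lies flat in the middle tray nest, both board side up, and I touched nothing else on the bench.

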